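Load the valve fittings into their assembly nests

ROBOT

A 6-joint arm with a two-finger parallel gripper is mounted at the origin on the work surface. World frame = base frame: x ahead of the robot, y to its left, z up, the work surface at z = 0. Lengths are in m, angles in degrees, forces in N, time in s.
With the tool pointing down it reaches from about 0.225 to 0.875 m from the base axis. Payload 3.4 kg.
Tool frame: the origin (TCP) lies midway between the tips of the shut fingers; the grasp point (between the pads) lies 19 mm behind it; z points along the fingers, y is the line along which they close (so a half turn about z gives the same grasp; the last joint's range is limited). The gripper opens to 85 mm and grips with 20 to 120 N. Pads are 22 mm wide; open, the fingers measure 114 mm over their backs; the gripper's body (76 mm by 85 mm) begins 54 mm behind the grasp point. The pads swing forward as they close: fully open they stand 13 mm farther back than shut.
Start: joints at [58.843, 15.808, 86.224, -0, 77.962, -6.933], TCP at [0.236, 0.524, 0.231] pointing down, gripper open.
Joint ranges: [-165.64, 165.64], [-43.16, 119.46], [12.63, 154.43], [-67.54, 247.53], [6.08, 155.33], [-154.97, 154.97]. Speed limits (degrees/s): [147.25, 147.25, 180, 180, 180, 180].

INTERFACE

Orientations are given as a 3x3 rotation matrix whose columns are the frame's x, y, z axes.
In Python, from plant import manip gives the robot as it stands. The module is installed in compiled form; this text tells all that it offers.
- The arm moves only by the shell command python3 -m inch 'ROWS' [FORCE]. ROWS is JSON, a list of rows, each a list of 7 numbers: the closure, from -1 (fully open) to 1 (shut), then the shift along the tool's x, y, z in m, then the turn, a rotation vector about the tool's x, y, z in degrees. A call has 1 to 8 rows; each row shifts and turns the commanded pose from where the row before left it, along the tool's axes as they then stand; what a row does not reach is not made up. A row lasts 1/12 s, in which the tool goes at most 41.7 mm and 7.16 degrees, less where a joint would pass 70% of its speed; a pose out of reach is approached as far as the arm can. A call is refused whole if a number of a shift passes 0.0417 or a number of a turn 7.16, either way. A call with a gripper value outside its range is refused whole. The fingers move at their own pace and stop on an object; FORCE is the grip in N (left out, the last holds). Time passes only in rows, so rows that do not move let the fingers close. It gives the time, the measured TCP pose, the force, the opening and the grip force at its end, in the units of the state.
- manip.state(): the state, without advancing time (a new reading comes with each control period).
- manip.read_camera(name): name is "side" or "top" or "wrist"; returns (picture, depth): 480x640x3 uint8, blue, green, red; 480x640 float32, m along the optical axis (not along the pixel's ray), 0 where there is no reading.
- manip.get_calibration(name): a dict with "fx", "fy", "cx", "cy" (pixels), "extrinsics" (4x4, takes a point from camera to world coordinates). Camera axes: x right, y up, looking along -z (the intrinsics and any distortion apply to the point x, -y, -z); pixel columns grow to the right and rows downward; lengths in m; the calibration is good to about 2 mm. A picture is of the moment at which its call begins: read the wrist's pose just before it. get_calibration takes no time and is no camera call; for the wrist camera it gives the pose at the moment of the call.
- manip.close_job(): hands the job in; it is judged then, once.
Trained networks look in the newest picture that a camera, given by its name, has taken for a name from the list of things; names that differ only in an ending like _2 or _b are one class to them, and where a whole thing is asked for, a point or a joint stands for the part that bears it (a point fixed in the world has none). Each returns a list of dicts, best first, with "conf" (0 to 1); they miss things now and then, are a little off and sometimes report something else, mostly with a low value. They report only what shows in the picture. A call takes as long as a camera call. They do not tell look-alikes from the thing itself.
- manip.masks_of(label, camera): "pixels" (480x640 bool, what is visible of it) and "rect" ([left, top, width, height] in pixels, round what is visible of it).
- manip.mark_of(label, camera): "xy" ([column, row] in pixels: a listed point, or the origin of a listed thing).
The state is a dict: "t": time; "joints": joint angles; "qd": joint speeds; "joint_torque": joint torques, N m; "eef_pos": TCP position; "eef_rot": TCP orientation; "wrist_force": force on the tool from outside, world axes, zero at the start; "ft_torque": the same for the moment, N m; "finger_gap": finger opening in m; "grip_force": force on a finger pad.
Only numpy, scipy, OpenCV 4.12 (cv2) and the standard library are available. Lean on these libraries where they do the work, as an engineer would, in place of code of your own. Each camera call takes 0.05 s, during which the arm holds its last target. There are 200 camera calls.

TASK

Get the valve station ready for screwing: put each of the four brass fittings into the bench nest whose opening has its shape - the tee in the T-shaped nest, the elbow in the L-shaped one, the hexagon nut in the hexagonal one and the flanged bush in the round one - each upright and resting flat on the nest's floor inside the rim. Set each one down gently rather than dropping it, and leave the tin and the screwdriver where they are.

Things in the scene. Friction and masses are not known exactly. Their poses are not given: they have to be found in the camera images.
- tee: Loose brass tee valve body, about 0.36 kg. Origin: underside, on the axis of the boss. Three horizontal pipe ends: run along x, 46 mm each way from the origin, and one branch 44 mm along +y. Tubes 26 mm thick, end collars 32 mm (top at 33 mm); square brass boss 26 x 26 mm, sides parallel to x and y, on the origin axis from 30 to 62 mm height (grip here), black 14 mm stem above it to 78 mm. z up.
- elbow: Loose brass elbow valve body, about 0.32 kg. Origin: underside, on the axis of the boss at the corner. Two horizontal pipe ends at right angles: 50 mm along +x and 50 mm along +y; tubes 26 mm thick, end collars 32 mm (top at 33 mm); square brass boss 26 x 26 mm, sides parallel to x and y, on the origin axis from 30 to 62 mm height (grip here), black 14 mm stem above it to 78 mm. z up.
- nut: Loose brass hexagonal union nut with an open bore, about 0.20 kg: 44 mm across flats, 51 mm across corners, 34 mm high. Origin: underside, centre. Flats face +x and every 60 degrees from it; the axis z points up.
- bush: Loose brass flanged bush, about 0.28 kg: round flange 60 mm in diameter and 10 mm thick at the bottom, round neck 34 mm in diameter up to 50 mm height (grip the neck). Origin: underside, centre; z up.
- tee_nest: T-shaped nest for the tee. Fixed; floor (where the fitting rests) 5 mm above the origin, black rim 6 mm wide, top 12 mm above the origin. Same axes and origin as the tee when it sits centred in it: the opening is 106 mm along x by 48 mm along y, with a 48 mm wide branch reaching 51 mm along +y; about 7 mm of play all round.
- elbow_nest: L-shaped nest for the elbow. Fixed; floor (where the fitting rests) 5 mm above the origin, black rim 6 mm wide, top 12 mm above the origin. Same axes and origin as the elbow when it sits centred in it: two 48 mm wide legs reaching 57 mm along +x and 57 mm along +y from the origin, and 24 mm the other way; about 7 mm of play all round.
- hex_nest: Hexagonal nest for the nut. Fixed; floor (where the fitting rests) 5 mm above the origin, black rim 6 mm wide, top 12 mm above the origin. Origin: centre; opening 56 mm across flats, flats towards +x and every 60 degrees; about 6 mm of play, the nut's turn in it does not matter.
- round_nest: Round nest for the bush. Fixed; floor (where the fitting rests) 5 mm above the origin, black rim 6 mm wide, top 12 mm above the origin. Origin: centre; opening 74 mm in diameter, about 7 mm of play.
- tin: Bystander: small plain steel tin, loose, 30 mm in diameter, 40 mm high, standing among the fittings on the robot's right. Origin: underside, centre.
- driver: Bystander: screwdriver lying loose on the bench beyond the nests, roughly along y. Origin: on the bench under it.
Things that resemble listed ones, but are neither listed nor needed, are in the scene too. What is shaped like the bush but red is not meant.

How it is judged (in metres and radians):
At the end, for the whole second after the job is handed in: Each fitting at rest in its own nest: origins within 13 mm horizontally, fitting under 9 mm above the nest origin (floor at 5 mm), tilt under 0.08 rad; tee and elbow turned as their nests within 0.35 rad; tin within 20 mm and screwdriver within 30 mm of their starts (horizontal distance between tee and tee_nest below 0.013 m and z of tee in the frame of tee_nest below 0.009 m and angle between each of tee, elbow, nut, bush's own z axis and vertical below 0.08 rad and linear speed of each of tee, elbow, nut, bush below 0.02 m/s and angle between the x axis of tee and the x axis of tee_nest, either way round below 0.35 rad and horizontal distance between elbow and elbow_nest below 0.013 m and z of elbow in the frame of elbow_nest below 0.009 m and angle between the x axis of elbow and the x axis of elbow_nest, either way round below 0.35 rad and horizontal distance between nut and hex_nest below 0.013 m and z of nut in the frame of hex_nest below 0.009 m and horizontal distance between bush and round_nest below 0.013 m and z of bush in the frame of round_nest below 0.009 m and distance of tin from where it was at the start of the episode below 0.02 m and distance of driver from where it was at the start of the episode below 0.03 m); the robot touches nothing.
It fails at once if a fitting is dropped into its nest (over 0.5 m/s just above it) instead of being set down ((horizontal distance between tee and tee_nest below 0.05 m and z of tee in the frame of tee_nest below 0.035 m and linear speed of tee above 0.5 m/s) or (horizontal distance between elbow and elbow_nest below 0.05 m and z of elbow in the frame of elbow_nest below 0.035 m and linear speed of elbow above 0.5 m/s) or (horizontal distance between nut and hex_nest below 0.05 m and z of nut in the frame of hex_nest below 0.035 m and linear speed of nut above 0.5 m/s) or (horizontal distance between bush and round_nest below 0.05 m and z of bush in the frame of round_nest below 0.035 m and linear speed of bush above 0.5 m/s)).
It fails at once if the tin is pushed away (distance of tin from where it was at the start of the episode above 0.02 m).
It fails at once if the driver is pushed away (distance of driver from where it was at the start of the episode above 0.03 m).
It also fails if it takes over 112 s, if anything falls off the work surface, if the arm or the gripper's body presses on something with over 40 N, if the wrist force passes 120 N, or if a joint passes its speed limit or range.

## Working session

There is one attempt and no reset: what is moved stays moved. The work goes in short steps, Python scripts to look and compute and a shell command to move; the robot and the scene stay as the last step left them, time stands still between calls to the robot, and variables do not carry over. Pictures are saved under pics/ and viewed, at most 14 in all, crops included, and the job is handed in when it is done.

```bash
mkdir -p pics; cat > h.py <<'E'
import numpy as np, cv2
from plant import manip
L=['tee','elbow','nut','bush','tee_nest','elbow_nest','hex_nest','round_nest','tin','driver']
def cloud(d,c):
    v,u=np.mgrid[0:480,0:640]; z=d
    p=np.stack([(u-c['cx'])/c['fx']*z,-(v-c['cy'])/c['fy']*z,-z,np.ones_like(z)],-1)
    return (p@np.array(c['extrinsics']).T)[...,:3]
E
python3 - <<'E'
from h import *
for n in ['top','side']:
    c=manip.get_calibration(n); im,d=manip.read_camera(n); P=cloud(d,c); cv2.imwrite(f'pics/{n}0.png',im)
    np.savez(f'{n}0.npz',P=P,d=d,im=im)
    print(n,{k:np.round(c[k],3).tolist() for k in c})
    for l in L:
        for m in manip.masks_of(l,n)[:3]:
            q=P[m['pixels']&(d>0)]
            if len(q): print(l,round(m['conf'],2),m['rect'],'med',np.median(q,0).round(3),'lo',np.percentile(q,2,axis=0).round(3),'hi',np.percentile(q,98,axis=0).round(3))
print(manip.state())
E
```

```text
top {'fx': 533.305, 'fy': 533.305, 'cx': 317.993, 'cy': 240.779, 'extrinsics': [[0.027, 0.984, -0.175, 0.36], [-0.999, 0.031, 0.02, -0.007], [0.025, 0.175, 0.984, 1.098], [0.0, 0.0, 0.0, 1.0]]}
tee 0.64 [240.9, 259.7, 40.1, 43.2] med [0.459 0.086 0.03 ] lo [0.428 0.051 0.001] hi [0.506 0.118 0.079]
elbow 0.85 [317.2, 247.9, 42.3, 34.0] med [ 0.508 -0.073  0.031] lo [ 0.479 -0.108  0.021] hi [ 0.531 -0.037  0.079]
nut 0.69 [144.5, 288.7, 26.2, 25.9] med [0.422 0.291 0.031] lo [0.399 0.268 0.002] hi [0.443 0.311 0.038]
bush 0.96 [470.4, 335.7, 33.7, 32.0] med [ 0.336 -0.369  0.012] lo [ 0.309 -0.396  0.003] hi [ 0.362 -0.348  0.052]
bush 0.87 [426.0, 297.6, 31.1, 30.7] med [ 0.411 -0.277  0.011] lo [ 0.384 -0.31  -0.001] hi [ 0.439 -0.255  0.052]
bush 0.57 [470.9, 294.3, 34.8, 29.0] med [ 0.426 -0.373  0.012] lo [ 0.401 -0.402  0.004] hi [ 0.454 -0.352  0.053]
tee_nest 0.77 [324.1, 174.7, 47.6, 55.5] med [ 0.636 -0.089  0.006] lo [ 0.583 -0.13   0.001] hi [ 0.694 -0.043  0.015]
elbow_nest 0.72 [440.9, 199.1, 52.0, 46.4] med [ 0.603 -0.351  0.005] lo [ 0.561 -0.391 -0.   ] hi [ 0.65  -0
[... 2607 characters left out ...]
     7.79619704e+01, -6.93389358e+00]), 'qd': array([-0.0173852 , -0.02680106,  0.05831454,  0.14045148, -0.06502354,
        0.01557174]), 'joint_torque': array([-4.59794155e-04, -4.16671872e+01, -2.46101367e+01, -1.04429037e-05,
       -2.59403618e-05,  4.61956873e-06]), 'eef_pos': array([0.23594648, 0.52438851, 0.23132092]), 'eef_rot': array([[-9.11948647e-01,  4.10304355e-01,  2.90112538e-05],
       [ 4.10304356e-01,  9.11948644e-01,  7.70323830e-05],
       [ 5.14994864e-06,  8.21530213e-05, -9.99999997e-01]]), 'wrist_force': array([-0.4552257 , -0.70591653, -0.01370545]), 'ft_torque': array([-0.0170792 ,  0.00708129,  0.03648587]), 'grip_force': 0.0, 'finger_gap': 0.08504092118006024}
```

```bash
python3 - <<'E'
import cv2
im=cv2.imread('pics/top0.png'); c=im[110:390,100:520]; cv2.imwrite('pics/top1.png',cv2.resize(c,(798,532),interpolation=cv2.INTER_CUBIC))
E
```

```text
(no output)
```

View pics/top1.png

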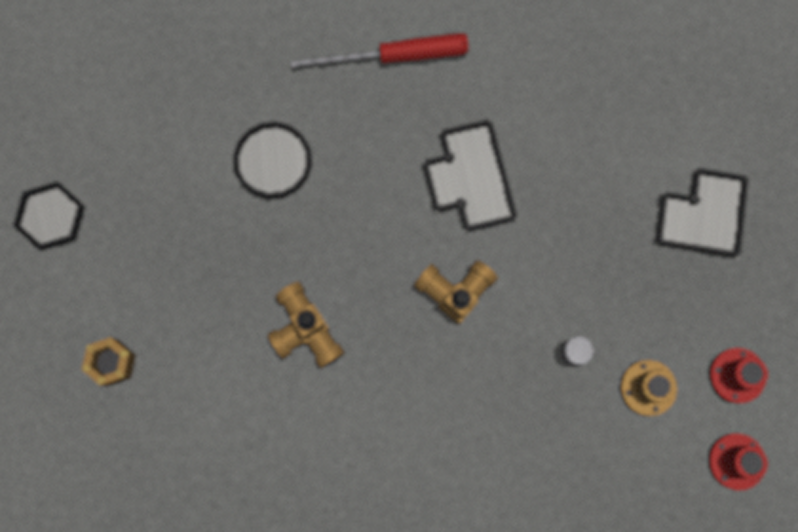

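The enlarged crop shows three bush-shaped things. In full-image pixels they are brass at (441,313), red at (487,309) and red at (487,352). Only the brass one fits, since the red ones are excluded by the task. There is one tee (crop 305,320), one elbow (460,298), one nut (107,362), the tin (578,351), and the driver at the top. Next I fit the poses in each view and compare them.

```bash
cat > fit.py <<'E'
from h import *
from scipy.optimize import minimize
def rect(x0,x1,y0,y1): return np.array([[x0,y0],[x1,y0],[x1,y1],[x0,y1]],float)
def circ(r,n=40,a0=0): a=np.arange(n)*2*np.pi/n+a0; return np.c_[np.cos(a),np.sin(a)]*r
hexa=lambda f:circ(f/2/np.cos(np.pi/6),6,np.pi/6)
S={'tee':[rect(-46,46,-14.5,14.5),rect(-14.5,14.5,0,44)],'elbow':[rect(-14,50,-14.5,14.5),rect(-14.5,14.5,-14,50)],
 'nut':[hexa(44)],'bush':[circ(30)],'tee_nest':[rect(-59,59,-30,30),rect(-30,30,0,57)],
 'elbow_nest':[rect(-30,63,-30,30),rect(-30,30,-30,63)],'hex_nest':[hexa(68)],'round_nest':[circ(43)],'tin':[circ(15)]}
B=110
def ras(s,p):
    a=np.deg2rad(p[2]); R=np.array([[np.cos(a),-np.sin(a)],[np.sin(a),np.cos(a)]]); m=np.zeros((2*B,2*B),np.uint8)
    for q in S[s]: cv2.fillPoly(m,[np.round(((q@R.T+p[:2]+B)*16)).astype(np.int32)],1,shift=4)
    return m
def fit(s,q,sym):
    c0=(q[:,:2].min(0)+q[:,:2].max(0))/2; g=np.zeros((2*B,2*B),np.uint8)
    ij=np.round((q[:,:2]-c0)*1000+B).astype(int); ij=ij[((ij>=0)&(ij<2*B)).all(1)]; g[ij[:,1],ij[:,0]]=1
    g=cv2.morphologyEx(g,cv2.MORPH_CLOSE,np.ones((7,7),np.uint8))
    f=lambda p:-(g&ras(s,p)).sum()/(g|ras(s,p)).sum()
    best=min((minimize(f,[dx,dy,a],method='Nelder-Mead',options={'initial_simplex':np.array([dx,dy,a])+np.array([[0,0,0],[8,0,0],[0,8,0],[0,0,12]])})
      for a in np.arange(0,sym,max(sym/12,5)) for dx in (-8,8) for dy in (-8,8)),key=lambda r:r.fun)
    return c0+best.x[:2]/1000,best.x[2]%sym,-best.fun
E
cat > run.py <<'E'
from fit import *
D={n:np.load(n+'0.npz') for n in('top','side')}
C={'tee':(.459,.086,.065,.02,.04,360),'elbow':(.508,-.075,.065,.02,.04,360),'nut':(.422,.291,.04,.025,.05,60),'bush':(.411,-.277,.042,.006,.02,10),
'tee_nest':(.638,-.092,.085,.004,.02,360),'elbow_nest':(.604,-.353,.075,.004,.02,360),'hex_nest':(.58,.37,.055,.004,.02,60),'round_nest':(.65,.13,.055,.004,.02,10),'tin':(.447,-.2,.03,.03,.05,10)}
for s,(x,y,r,z0,z1,sym) in C.items():
    A=[]
    for n in D:
        P=D[n]['P'];im=D[n]['im'].astype(int); ok=(D[n]['d']>0)&(np.hypot(P[...,0]-x,P[...,1]-y)<r)
        if 'nest' in s: # rim dark or floor light, bench mid-grey
            g=im.mean(-1); ok&=(P[...,2]>-.003)&((g<70)|(g>130)); q=P[ok]
        else: q=P[ok&(P[...,2]>z0)&(P[...,2]<z1)]
        A.append(q); p,a,i=fit(s,q,sym); extra=''
        if s in('tee','elbow'): t=P[ok&(P[...,2]>.068)]; extra='stem %s ztop %.3f'%(np.median(t,0).round(4),np.percentile(t[:,2],90))
        print(s,n,p.round(4),round(a,1),round(i,2),'ztop %.3f med %.3f'%(np.percentile(P[ok][:,2],97),np.median(q[:,2])),extra)
    p,a,i=fit(s,np.vstack(A),sym); print('  both',p.round(4),round(a,1),round(i,2))
P=D['top']['P'];k=D['top']['im'].mean(-1);print('bench',[int(np.median(k)),np.median(P[...,2])])
E
python3 run.py
```

```text
tee top [0.5081 0.0186] 31.8 -0.0 ztop 0.064 med 0.029 stem [0.4678 0.0818 0.0782] ztop 0.081
tee side [0.4083 0.1018] 58.0 -0.0 ztop 0.064 med 0.028 stem [0.4687 0.0742 0.0748] ztop 0.078
  both [0.394  0.1094] 49.6 -0.0
elbow top [ 0.5601 -0.0474] 338.7 -0.0 ztop 0.064 med 0.028 stem [ 0.4938 -0.0752  0.0772] ztop 0.079
elbow side [ 0.4742 -0.0602] 68.0 -0.0 ztop 0.064 med 0.027 stem [ 0.4947 -0.0826  0.0753] ztop 0.078
  both [ 0.4342 -0.048 ] 19.6 -0.0
nut top [0.4248 0.2292] 32.0 -0.0 ztop 0.037 med 0.034 
nut side [0.3615 0.2909] 32.0 -0.0 ztop 0.034 med 0.031 
  both [0.3608 0.2909] 32.0 -0.0
bush top [ 0.4142 -0.3445] 2.0 -0.0 ztop 0.051 med 0.009 
bush side [ 0.3513 -0.2774] 6.0 -0.0 ztop 0.050 med 0.009 
  both [ 0.3506 -0.2832] 2.0 -0.0
tee_nest top [0.5883 0.025 ] 198.2 -0.0 ztop 0.014 med 0.006 
tee_nest side [ 0.5392 -0.0467] 36.4 -0.0 ztop 0.012 med 0.005 
  both [0.5597 0.013 ] 280.4 -0.0
elbow_nest top [ 0.6695 -0.2995] 312.0 -0.0 ztop 0.013 med 0.005 
elbow_nest side [ 0.6714 -0.2748] 316.0 -0.0 ztop 0.012 med 0.005 
  both [ 0.6714 -0.2748] 316.0 -0.0
hex_nest top [0.5856 0.2891] 22.7 -0.0 ztop 0.015 med 0.007 
hex_nest side [0.5003 0.3385] 32.0 -0.0 ztop 0.012 med 0.006 
  both [0.4982 0.375 ] 22.7 -0.0
round_nest top [0.6628 0.036 ] 6.7 -0.0 ztop 0.015 med 0.006 
round_nest side [0.5405 0.1391] 8.0 -0.0 ztop 0.012 med 0.005 
  both [0.5543 0.1426] 6.7 -0.0
tin top [ 0.4119 -0.2048] 4.0 -0.0 ztop 0.042 med 0.039 
tin side [ 0.4448 -0.242 ] 4.0 -0.0 ztop 0.040 med 0.038 
  both [ 0.4126 -0.2079] 4.0 -0.0
bench [107, np.float64(-0.0002751571035083389)]fit.py:18: RuntimeWarning: overflow encountered in scalar negative
  f=lambda p:-(g&ras(s,p)).sum()/(g|ras(s,p)).sum()
```

```bash
sed -i 's/-(g&ras(s,p)).sum()/-1.0*(g\&ras(s,p)).sum()/' fit.py; python3 run.py
```

```text
tee top [0.4678 0.0814] 35.2 0.66 ztop 0.064 med 0.029 stem [0.4678 0.0818 0.0782] ztop 0.081
tee side [0.4691 0.0758] 35.3 0.51 ztop 0.064 med 0.028 stem [0.4687 0.0742 0.0748] ztop 0.078
  both [0.4681 0.0783] 33.9 0.69
elbow top [ 0.494  -0.0759] 322.5 0.59 ztop 0.064 med 0.028 stem [ 0.4938 -0.0752  0.0772] ztop 0.079
elbow side [ 0.4955 -0.0822] 320.2 0.53 ztop 0.064 med 0.027 stem [ 0.4947 -0.0826  0.0753] ztop 0.078
  both [ 0.4956 -0.0806] 324.0 0.66
nut top [0.4222 0.2904] 23.0 0.56 ztop 0.037 med 0.034 
nut side [0.423  0.2857] 22.3 0.56 ztop 0.034 med 0.031 
  both [0.4227 0.2882] 21.3 0.64
bush top [ 0.4115 -0.2833] 5.0 0.49 ztop 0.051 med 0.009 
bush side [ 0.4125 -0.2883] 7.9 0.49 ztop 0.050 med 0.009 
  both [ 0.4118 -0.2862] 2.2 0.63
tee_nest top [ 0.6394 -0.0964] 15.3 0.94 ztop 0.014 med 0.006 
tee_nest side [ 0.6407 -0.1011] 15.3 0.94 ztop 0.012 med 0.005 
  both [ 0.6396 -0.0997] 14.3 0.94
elbow_nest top [ 0.5892 -0.359 ] 352.1 0.94 ztop 0.013 med 0.005 
elbow_nest side [ 0.5892 -0.3637] 352.1 0.97 ztop 0.012 med 0.005 
  both [ 0.5894 -0.3626] 352.4 0.94
hex_nest top [0.5785 0.3699] 18.3 0.9 ztop 0.015 med 0.007 
hex_nest side [0.5799 0.3656] 22.4 0.8 ztop 0.012 med 0.006 
  both [0.579  0.3678] 21.5 0.95
round_nest top [0.6491 0.1314] 6.5 0.95 ztop 0.015 med 0.006 
round_nest side [0.6497 0.1269] 9.9 0.87 ztop 0.012 med 0.005 
  both [0.6494 0.1283] 2.3 0.94
tin top [ 0.4469 -0.2027] 5.3 0.91 ztop 0.042 med 0.039 
tin side [ 0.4474 -0.2073] 5.8 0.94 ztop 0.040 med 0.038 
  both [ 0.4472 -0.2053] 3.8 0.87
bench [107, np.float64(-0.0002751571035083389)]
```

The two views agree apart from a constant y offset of about 4.6 mm, so I use the mean. Heights check out: stem 78, bush 50, nut 34, nest rim 12 mm. I start with the nut.

```bash
cat > go.py <<'E'
import sys
from h import *
# target x y z closing-angle: prints turn about tool z (deg), then shift along tool axes after the turn
x,y,z,a=map(float,sys.argv[1:5]); s=manip.state(); R=np.array(s['eef_rot'])
cur=np.degrees(np.arctan2(R[1,1],R[0,1])); d=(a-cur+90)%180-90
th=np.radians(-d); Rz=np.array([[np.cos(th),-np.sin(th),0],[np.sin(th),np.cos(th),0],[0,0,1]])
R2=R@Rz; dp=np.array([x,y,z])-s['eef_pos']
print('t',round(s['t'],2),'turn z',round(-d,2),'then shift',(R2.T@dp).round(4),'pos',s['eef_pos'].round(4),'tilt',R[:,2].round(4),'gap',round(s['finger_gap'],4),'j',np.round(s['joints'],1))
E
python3 go.py .4226 .288 .008 82; python3 -m inch '[[-1,0,0,0,0,0,0]]' 40
```

```text
t 1.1 turn z -16.22 then shift [-0.2177 -0.2081  0.2233] pos [0.2359 0.5244 0.2313] tilt [ 0.e+00  1.e-04 -1.e+00] gap 0.085 j [58.8 15.8 86.2  0.  78.  -6.9]
t: 1.18
eef_pos: [0.2359, 0.5244, 0.2314]
eef_rot: [[-0.912, 0.41, 0.0], [0.41, 0.912, 0.0], [-0.0, 0.0, -1.0]]
wrist_force: [-1.0, -0.8, -0.9]
finger_gap: 0.0852
grip_force: 0.0
```

```bash
python3 - <<'E'
import cv2
im=cv2.imread('pics/top0.png'); cv2.imwrite('pics/bush1.png',cv2.resize(im[260:390,370:530],(800,650),interpolation=cv2.INTER_CUBIC)[:600])
E
```

```text
(no output)
```

View pics/bush1.png

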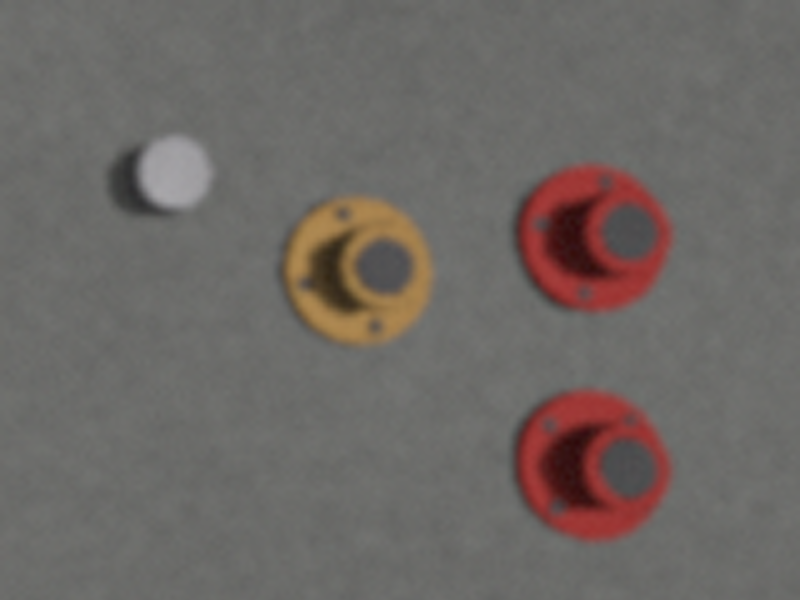

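The crop confirms it: the brass bush is at crop (358,270), which is full-image (441,314). Both others are red. Next I move over the nut.

```bash
python3 -m inch '[[-1,0,0,0,0,0,-5.4],[-1,0,0,0,0,0,-5.4],[-1,0,0,0,0,0,-5.4]]' >/dev/null
python3 -m inch '[[-1,-0.027,-0.026,0.015,0,0,0],[-1,-0.027,-0.026,0.015,0,0,0],[-1,-0.027,-0.026,0.015,0,0,0],[-1,-0.027,-0.026,0.015,0,0,0],[-1,-0.027,-0.026,0.015,0,0,0],[-1,-0.027,-0.026,0.015,0,0,0],[-1,-0.027,-0.026,0.015,0,0,0],[-1,-0.027,-0.026,0.005,0,0,0]]' >/dev/null
python3 -m inch '[[-1,0,0,0,0,0,0],[-1,0,0,0,0,0,0],[-1,0,0,0,0,0,0]]' >/dev/null
python3 go.py .4226 .288 .008 82
python3 - <<'E'
from h import *
c=manip.get_calibration('wrist'); im,d=manip.read_camera('wrist'); cv2.imwrite('pics/w0.png',im); P=cloud(d,c); np.savez('wrist0.npz',P=P,d=d,im=im)
q=P[(d>0)&(np.hypot(P[...,0]-.4226,P[...,1]-.288)<.045)&(P[...,2]>.02)&(P[...,2]<.045)]
print(len(q))
if len(q):
    from fit import fit
    print(fit('nut',q,60),np.median(q,0))
E
```

```text
t 2.35 turn z -0.09 then shift [-0.0019 -0.0003  0.1135] pos [0.4208 0.2885 0.1215] tilt [-2.e-04  7.e-04 -1.e+00] gap 0.0855 j [ 26.6  15.4 103.8   0.   60.8 -55.4]
3231
(array([0.42198881, 0.28895594]), np.float64(22.745240759978707), np.float64(0.6353872244205766)) [0.42124371 0.28908158 0.03547277]
```

View pics/w0.png

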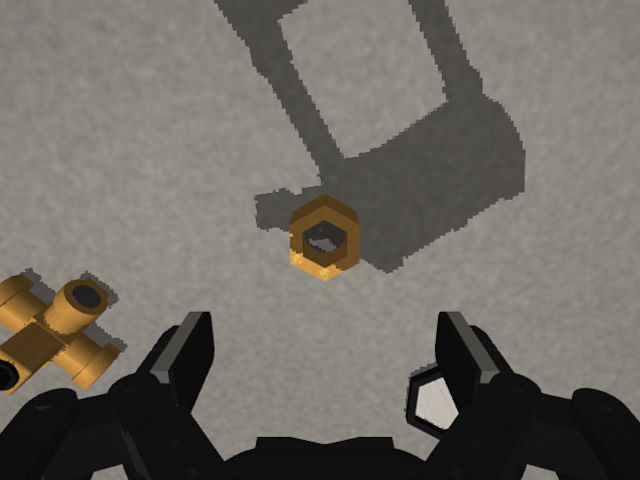

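The wrist view shows the nut at (325,238), centred between the fingers with its flats parallel to the pads. The fit from this view agrees within 1 mm.

```bash
python3 -m inch '[[-1,-0.001,0,0.025,0,0,0],[-1,0,0,0.025,0,0,0],[-1,0,0,0.025,0,0,0],[-1,0,0,0.02,0,0,0],[-1,0,0,0.012,0,0,0],[-1,0,0,0.006,0,0,0],[-1,0,0,0,0,0,0]]'
python3 -m inch '[[1,0,0,0,0,0,0],[1,0,0,0,0,0,0],[1,0,0,0,0,0,0],[1,0,0,0,0,0,0],[1,0,0,0,0,0,0],[1,0,0,0,0,0,0],[1,0,0,0,0,0,0],[1,0,0,0,0,0,0]]' 60
python3 go.py .579 .3678 .12 82
```

```text
t: 2.98
eef_pos: [0.4204, 0.289, 0.0075]
eef_rot: [[-0.991, 0.137, -0.002], [0.137, 0.991, -0.001], [0.002, -0.001, -1.0]]
wrist_force: [-0.2, 0.8, 0.5]
finger_gap: 0.0857
grip_force: 0.0
t: 3.65
eef_pos: [0.4227, 0.2887, 0.0096]
eef_rot: [[-0.99, 0.14, 0.002], [0.14, 0.99, 0.001], [-0.002, 0.002, -1.0]]
wrist_force: [-1.3, 0.1, 6.4]
finger_gap: 0.0427
grip_force: 62.3
t 3.65 turn z -0.04 then shift [-0.144   0.1003 -0.1099] pos [0.4227 0.2887 0.0096] tilt [ 0.0023  0.0015 -1.    ] gap 0.0427 j [ 26.5  23.5 111.5   0.   44.9 -55.5]
```

```bash
python3 -m inch '[[1,0,0,-0.02,0,0,0],[1,0,0,-0.02,0,0,0],[1,0,0,-0.02,0,0,0],[1,-0.02,0.0143,0,0,0,0],[1,-0.02,0.0143,0,0,0,0],[1,-0.02,0.0143,0,0,0,0],[1,-0.02,0.0143,0,0,0,0]]' >/dev/null
python3 -m inch '[[1,-0.02,0.0143,0,0,0,0],[1,-0.02,0.0143,0,0,0,0],[1,-0.024,0.0143,0,0,0,0],[1,0,0,0,0,0,0],[1,0,0,0,0,0,0],[1,0,0,0,0,0,0]]'
python3 go.py .579 .3678 .0146 82
```

```text
t: 4.73
eef_pos: [0.5772, 0.3665, 0.0676]
eef_rot: [[-0.99, 0.14, -0.002], [0.14, 0.99, -0.001], [0.002, -0.001, -1.0]]
wrist_force: [-0.3, -0.3, -1.6]
finger_gap: 0.0429
grip_force: 61.8
t 4.73 turn z -0.04 then shift [-0.0017  0.0016  0.053 ] pos [0.5772 0.3665 0.0676] tilt [-0.0024 -0.0011 -1.    ] gap 0.0429 j [ 26.6  31.6  84.7   0.   63.9 -55.4]
```

```bash
python3 -m inch '[[1,-0.002,0.0015,0.015,0,0,0],[1,0,0,0.015,0,0,0],[1,0,0,0.01,0,0,0],[1,0,0,0.006,0,0,0],[1,0,0,0.004,0,0,0],[1,0,0,0,0,0,0],[1,0,0,0,0,0,0]]'
python3 -m inch '[[1,0,0,0.001,0,0,0],[1,0,0,0.001,0,0,0],[1,0,0,0,0,0,0],[1,0,0,0,0,0,0]]'
```

```text
t: 5.32
eef_pos: [0.5806, 0.3684, 0.0187]
eef_rot: [[-0.99, 0.14, 0.0], [0.14, 0.99, 0.0], [-0.0, 0.0, -1.0]]
wrist_force: [0.4, 0.5, -2.0]
finger_gap: 0.0429
grip_force: 61.8
t: 5.65
eef_pos: [0.5807, 0.3684, 0.0166]
eef_rot: [[-0.99, 0.14, 0.0], [0.14, 0.99, 0.0], [-0.0, 0.0, -1.0]]
wrist_force: [0.3, 0.1, -3.2]
finger_gap: 0.0427
grip_force: 61.8
```

```bash
python3 -m inch '[[1,0,0,0.001,0,0,0],[1,0,0,0.001,0,0,0],[1,0,0,0,0,0,0],[1,0,0,0,0,0,0]]'
python3 -m inch '[[1,0,0,0.001,0,0,0],[1,0,0,0,0,0,0],[1,0,0,0,0,0,0]]'
```

```text
t: 5.98
eef_pos: [0.5807, 0.3685, 0.0147]
eef_rot: [[-0.99, 0.14, 0.001], [0.14, 0.99, 0.0], [-0.0, 0.0, -1.0]]
wrist_force: [-0.5, 0.2, 1.3]
finger_gap: 0.0428
grip_force: 62.0
t: 6.23
eef_pos: [0.5807, 0.3685, 0.0147]
eef_rot: [[-0.99, 0.14, 0.001], [0.14, 0.99, 0.0], [-0.001, 0.001, -1.0]]
wrist_force: [-2.7, -1.5, 5.7]
finger_gap: 0.0431
grip_force: 62.7
```

The nut is in contact with the floor. I release it, retreat, and plan the move to the tee.

```bash
python3 -m inch '[[-1,0,0,0,0,0,0],[-1,0,0,0,0,0,0],[-1,0,0,0,0,0,0],[-1,0,0,0,0,0,0],[-1,0,0,-0.025,0,0,0],[-1,0,0,-0.035,0,0,0],[-1,0,0,-0.035,0,0,0],[-1,0,0,-0.03,0,0,0]]'
python3 go.py .4685 .0786 .10 35;python3 go.py .4685 .0786 .10 125
```

```text
t: 6.9
eef_pos: [0.5808, 0.3685, 0.1401]
eef_rot: [[-0.99, 0.14, 0.001], [0.14, 0.99, 0.0], [-0.001, 0.001, -1.0]]
wrist_force: [0.8, 0.9, 0.5]
finger_gap: 0.0848
grip_force: 0.0
t 6.9 turn z 46.97 then shift [-0.1731 -0.2583  0.0399] pos [0.5808 0.3685 0.1401] tilt [ 8.e-04  5.e-04 -1.e+00] gap 0.0848 j [ 26.6  28.6  79.1   0.   72.3 -55.4]
t 6.9 turn z -43.03 then shift [ 0.2583 -0.1731  0.0399] pos [0.5808 0.3685 0.1401] tilt [ 8.e-04  5.e-04 -1.e+00] gap 0.0848 j [ 26.6  28.6  79.1   0.   72.3 -55.4]
```

```bash
python3 -m inch '[[-1,0,0,0,0,0,6.71],[-1,0,0,0,0,0,6.71],[-1,0,0,0,0,0,6.71],[-1,0,0,0,0,0,6.71],[-1,0,0,0,0,0,6.71],[-1,0,0,0,0,0,6.71],[-1,0,0,0,0,0,6.71]]' >/dev/null
python3 -m inch '[[-1,-0.0173,-0.0258,0.004,0,0,0],[-1,-0.0173,-0.0258,0.004,0,0,0],[-1,-0.0173,-0.0258,0.004,0,0,0],[-1,-0.0173,-0.0258,0.004,0,0,0],[-1,-0.0173,-0.0258,0.004,0,0,0],[-1,-0.0173,-0.0258,0,0,0,0],[-1,-0.0173,-0.0258,0,0,0,0],[-1,-0.0173,-0.0258,0,0,0,0]]' >/dev/null
python3 -m inch '[[-1,-0.0173,-0.0258,0,0,0,0],[-1,-0.0173,-0.0258,0,0,0,0],[-1,0,0,0,0,0,0],[-1,0,0,0,0,0,0],[-1,0,0,0,0,0,0]]' >/dev/null
python3 go.py .4685 .0786 .032 35
cat > wr.py <<'E'
import sys
from fit import *
s,x,y,sym=sys.argv[1],*map(float,sys.argv[2:5])
c=manip.get_calibration('wrist'); im,d=manip.read_camera('wrist'); P=cloud(d,c); cv2.imwrite(f'pics/w_{s}.png',im)
br=im[...,2].astype(int)-im[...,0]>40
ok=(d>0)&(np.hypot(P[...,0]-x,P[...,1]-y)<.065)
z0,z1={'bush':(.04,.06)}.get(s,(.02,.04)); q=P[ok&br&(P[...,2]>z0)&(P[...,2]<z1)]
if s!='bush': print(fit(s,q,sym))
for a,b in ((.055,.066),(.045,.055),(.004,.012)):
    q=P[ok&br&(P[...,2]>a)&(P[...,2]<b)]
    if len(q)>10: print(a,b,len(q),'mid',((np.percentile(q,1,axis=0)+np.percentile(q,99,axis=0))/2).round(4))
E
python3 wr.py tee .4685 .0786 360
```

```text
t 8.57 turn z -0.05 then shift [ 0.0001 -0.0008  0.0865] pos [0.4691 0.0789 0.1185] tilt [ 1.2e-03  7.0e-04 -1.0e+00] gap 0.0856 j [  1.1  12.8 108.    0.   59.1 -33.8]
(array([0.46798563, 0.08115037]), np.float64(35.352674015410216), np.float64(0.7181058495821727))
0.055 0.066 997 mid [0.4676 0.0805 0.0601]
0.045 0.055 229 mid [0.4614 0.0897 0.05  ]
0.004 0.012 20 mid [0.4602 0.0979 0.0087]
```

View pics/w_tee.png

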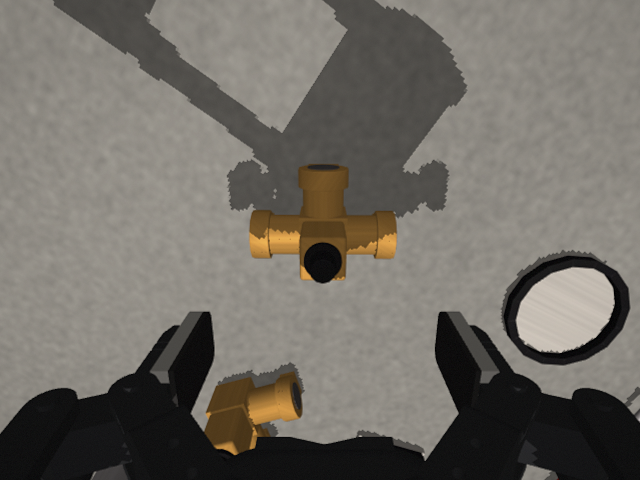

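The wrist view shows the tee with its boss at (323,262), centred and square to the pads. I descend with a 2 mm correction.

```bash
python3 -m inch '[[-1,0.002,0,0.02,0,0,0],[-1,0,0,0.02,0,0,0],[-1,0,0,0.018,0,0,0],[-1,0,0,0.014,0,0,0],[-1,0,0,0.009,0,0,0],[-1,0,0,0.005,0,0,0],[-1,0,0,0,0,0,0],[-1,0,0,0,0,0,0]]'
python3 -m inch '[[1,0,0,0,0,0,0],[1,0,0,0,0,0,0],[1,0,0,0,0,0,0],[1,0,0,0,0,0,0],[1,0,0,0,0,0,0],[1,0,0,0,0,0,0],[1,0,0,0,0,0,0],[1,0,0,0,0,0,0]]' 80
python3 -m inch '[[1,0,0,0,0,0,0],[1,0,0,0,0,0,0],[1,0,0,0,0,0,0]]'
python3 go.py .640 -.0988 .12 15
```

```text
t: 9.28
eef_pos: [0.4679, 0.0807, 0.0325]
eef_rot: [[-0.574, 0.819, 0.001], [0.819, 0.574, 0.0], [-0.0, 0.0, -1.0]]
wrist_force: [-0.0, -0.1, 0.2]
finger_gap: 0.0856
grip_force: 0.0
t: 9.95
eef_pos: [0.4676, 0.0801, 0.0329]
eef_rot: [[-0.574, 0.819, 0.001], [0.819, 0.574, -0.0], [-0.001, 0.001, -1.0]]
wrist_force: [-0.9, -1.1, 5.6]
finger_gap: 0.025
grip_force: 79.9
t: 10.2
eef_pos: [0.4676, 0.0801, 0.0329]
eef_rot: [[-0.574, 0.819, 0.001], [0.819, 0.574, -0.0], [-0.001, 0.001, -1.0]]
wrist_force: [-0.0, -0.9, 5.4]
finger_gap: 0.0249
grip_force: 79.9
t 10.2 turn z 20.01 then shift [-0.2175  0.1203 -0.0869] pos [0.4676 0.0801 0.0329] tilt [ 9.e-04 -2.e-04 -1.e+00] gap 0.0249 j [  1.3  19.1 114.6  -0.   46.3 -33.7]
```

```bash
python3 -m inch '[[1,0,0,-0.015,0,0,0],[1,0,0,-0.025,0,0,6.67],[1,0,0,-0.025,0,0,6.67],[1,0,0,-0.025,0,0,6.67],[1,0,0,0,0,0,0],[1,-0.012,0.0067,0,0,0,0],[1,-0.0242,0.0134,0,0,0,0],[1,-0.0242,0.0134,0,0,0,0]]'
python3 -m inch '[[1,-0.0242,0.0134,0,0,0,0],[1,-0.0242,0.0134,0,0,0,0],[1,-0.0242,0.0134,0,0,0,0],[1,-0.0242,0.0134,0,0,0,0],[1,-0.0242,0.0134,0,0,0,0],[1,-0.0242,0.0134,0,0,0,0],[1,-0.012,0.0067,0,0,0,0],[1,0,0,0,0,0,0]]' >/dev/null
python3 -m inch '[[1,0,0,0,0,0,0],[1,0,0,0,0,0,0]]'
python3 go.py .640 -.098 .0379 15
```

```text
t: 10.87
eef_pos: [0.5142, 0.0301, 0.1203]
eef_rot: [[-0.263, 0.965, -0.004], [0.965, 0.263, 0.0], [0.001, -0.003, -1.0]]
wrist_force: [1.3, 0.1, -4.8]
finger_gap: 0.0249
grip_force: 79.6
t: 11.7
eef_pos: [0.6383, -0.0984, 0.1198]
eef_rot: [[-0.259, 0.966, -0.005], [0.966, 0.259, 0.002], [0.003, -0.004, -1.0]]
wrist_force: [0.4, 1.3, -4.0]
finger_gap: 0.0246
grip_force: 79.4
t 11.7 turn z 0.03 then shift [-0.0003  0.0021  0.0819] pos [ 0.6383 -0.0984  0.1198] tilt [-0.0051  0.0018 -1.    ] gap 0.0246 j [-14.9  26.2  86.3   0.   67.7 -30. ]
```

```bash
python3 -m inch '[[1,0,0.002,0.018,0,0,0],[1,0,0,0.02,0,0,0],[1,0,0,0.018,0,0,0],[1,0,0,0.012,0,0,0],[1,0,0,0.006,0,0,0],[1,0,0,0.003,0,0,0],[1,0,0,0,0,0,0],[1,0,0,0,0,0,0]]'
python3 -m inch '[[1,0,0,0.001,0,0,0],[1,0,0,0.001,0,0,0],[1,0,0,0.001,0,0,0],[1,0,0,0,0,0,0],[1,0,0,0,0,0,0]]'
```

```text
t: 12.37
eef_pos: [0.6426, -0.0982, 0.0461]
eef_rot: [[-0.259, 0.966, 0.002], [0.966, 0.259, -0.0], [-0.001, 0.001, -1.0]]
wrist_force: [0.3, 0.5, -4.2]
finger_gap: 0.0248
grip_force: 79.5
t: 12.78
eef_pos: [0.6421, -0.0982, 0.0424]
eef_rot: [[-0.259, 0.966, 0.0], [0.966, 0.259, 0.0], [-0.0, 0.0, -1.0]]
wrist_force: [-0.2, -0.6, -4.4]
finger_gap: 0.0249
grip_force: 79.5
```

```bash
python3 -m inch '[[1,0,-0.0015,0.001,0,0,0],[1,0,0,0.001,0,0,0],[1,0,0,0.001,0,0,0],[1,0,0,0,0,0,0],[1,0,0,0,0,0,0]]'
python3 -m inch '[[1,0,0,0.001,0,0,0],[1,0,0,0.001,0,0,0],[1,0,0,0,0,0,0],[1,0,0,0,0,0,0]]'
```

```text
t: 13.2
eef_pos: [0.6405, -0.0985, 0.0391]
eef_rot: [[-0.259, 0.966, -0.0], [0.966, 0.259, 0.0], [0.0, -0.0, -1.0]]
wrist_force: [-0.1, -0.6, -3.6]
finger_gap: 0.0248
grip_force: 79.5
t: 13.53
eef_pos: [0.6408, -0.0986, 0.038]
eef_rot: [[-0.259, 0.966, 0.001], [0.966, 0.259, -0.0], [-0.0, 0.001, -1.0]]
wrist_force: [-0.9, 0.5, 1.1]
finger_gap: 0.025
grip_force: 80.3
```

```bash
python3 -m inch '[[-1,0,0,0,0,0,0],[-1,0,0,0,0,0,0],[-1,0,0,0,0,0,0],[-1,0,0,0,0,0,0],[-1,0,0,0,0,0,0],[-1,0,0,-0.025,0,0,0],[-1,0,0,-0.03,0,0,0],[-1,0,0,-0.03,0,0,0]]'
python3 go.py .4948 -.078 .12 52;python3 go.py .4948 -.078 .12 -38
```

```text
t: 14.2
eef_pos: [0.6399, -0.0984, 0.1223]
eef_rot: [[-0.259, 0.966, -0.002], [0.966, 0.259, 0.001], [0.001, -0.002, -1.0]]
wrist_force: [1.4, -0.6, -0.2]
finger_gap: 0.0856
grip_force: 0.0
t 14.2 turn z -37.01 then shift [ 0.1269 -0.0733  0.0027] pos [ 0.6399 -0.0984  0.1223] tilt [-2.3e-03  7.0e-04 -1.0e+00] gap 0.0856 j [-14.9  26.2  86.1   0.   67.9 -29.9]
t 14.2 turn z 52.99 then shift [-0.0733 -0.1269  0.0027] pos [ 0.6399 -0.0984  0.1223] tilt [-2.3e-03  7.0e-04 -1.0e+00] gap 0.0856 j [-14.9  26.2  86.1   0.   67.9 -29.9]
```

```bash
python3 -m inch '[[-1,0,0,0,0,0,6.62],[-1,0,0,0,0,0,6.62],[-1,0,0,0,0,0,6.62],[-1,0,0,0,0,0,6.62],[-1,0,0,0,0,0,6.62],[-1,0,0,0,0,0,6.62],[-1,0,0,0,0,0,6.62],[-1,0,0,0,0,0,6.62]]' >/dev/null
python3 -m inch '[[-1,-0.0122,-0.0212,0,0,0,0],[-1,-0.0122,-0.0212,0,0,0,0],[-1,-0.0122,-0.0212,0,0,0,0],[-1,-0.0122,-0.0212,0,0,0,0],[-1,-0.0122,-0.0212,0,0,0,0],[-1,-0.0122,-0.0212,0,0,0,0],[-1,0,0,0,0,0,0],[-1,0,0,0,0,0,0]]' >/dev/null
python3 -m inch '[[-1,0,0,0,0,0,0]]' >/dev/null
python3 go.py .4948 -.078 .032 -38
python3 wr.py elbow .4948 -.078 360
```

```text
t 15.62 turn z 0.03 then shift [-0.0008 -0.0017  0.0908] pos [ 0.4964 -0.0783  0.1228] tilt [ 2.3e-03 -5.0e-04 -1.0e+00] gap 0.0854 j [-16.9  14.6 104.7   0.   60.6  21.1]
(array([ 0.49581844, -0.07681362]), np.float64(321.4053926611797), np.float64(0.6783310901749664))
0.055 0.066 944 mid [ 0.4959 -0.0774  0.0602]
0.045 0.055 230 mid [ 0.5025 -0.0686  0.05  ]
0.004 0.012 22 mid [ 0.5139 -0.0599  0.0081]
```

View pics/w_elbow.png

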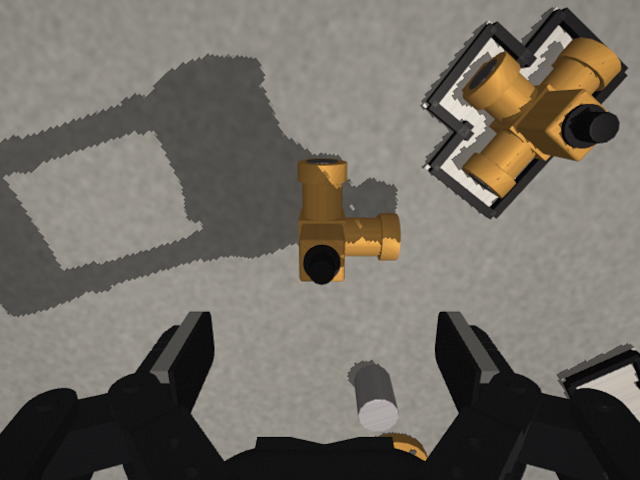

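The tee sits in its nest (upper right). The elbow boss at (322,263) is centred and square.

```bash
python3 -m inch '[[-1,0.0005,-0.001,0.02,0,0,0],[-1,0,0,0.02,0,0,0],[-1,0,0,0.02,0,0,0],[-1,0,0,0.015,0,0,0],[-1,0,0,0.01,0,0,0],[-1,0,0,0.0055,0,0,0],[-1,0,0,0,0,0,0],[-1,0,0,0,0,0,0]]'
python3 -m inch '[[1,0,0,0,0,0,0],[1,0,0,0,0,0,0],[1,0,0,0,0,0,0],[1,0,0,0,0,0,0],[1,0,0,0,0,0,0],[1,0,0,0,0,0,0],[1,0,0,0,0,0,0],[1,0,0,0,0,0,0]]' 80
python3 -m inch '[[1,0,0,0,0,0,0],[1,0,0,0,0,0,0],[1,0,0,0,0,0,0]]'
python3 go.py .589 -.3605 .125 -7.5
```

```text
t: 16.33
eef_pos: [0.4957, -0.0772, 0.0318]
eef_rot: [[0.615, 0.788, 0.0], [0.788, -0.615, 0.0], [0.0, 0.0, -1.0]]
wrist_force: [0.5, -0.1, 0.8]
finger_gap: 0.0853
grip_force: 0.0
t: 17.0
eef_pos: [0.4954, -0.0773, 0.0324]
eef_rot: [[0.615, 0.788, 0.001], [0.788, -0.615, -0.0], [0.001, 0.001, -1.0]]
wrist_force: [-0.6, -0.8, 6.0]
finger_gap: 0.0251
grip_force: 79.4
t: 17.25
eef_pos: [0.4954, -0.0773, 0.0324]
eef_rot: [[0.615, 0.788, 0.001], [0.788, -0.615, -0.0], [0.0, 0.001, -1.0]]
wrist_force: [0.3, -0.9, 4.7]
finger_gap: 0.0248
grip_force: 79.5
t 17.25 turn z -30.46 then shift [-0.2686  0.1299 -0.0923] pos [ 0.4954 -0.0773  0.0324] tilt [ 1.4e-03 -4.0e-04 -1.0e+00] gap 0.0248 j [-16.8  20.9 111.3  -0.   47.6  21.1]
```

```bash
python3 -m inch '[[1,0,0,-0.012,0,0,0],[1,0,0,-0.02,0,0,0],[1,0,0,-0.02,0,0,-6.09],[1,0,0,-0.02,0,0,-6.09],[1,0,0,-0.02,0,0,-6.09],[1,0,0,0,0,0,-6.09],[1,0,0,0,0,0,-6.09],[1,-0.0112,0.0054,0,0,0,0]]' >/dev/null
python3 -m inch '[[1,-0.0224,0.0108,0,0,0,0],[1,-0.0224,0.0108,0,0,0,0],[1,-0.0224,0.0108,0,0,0,0],[1,-0.0224,0.0108,0,0,0,0],[1,-0.0224,0.0108,0,0,0,0],[1,-0.0224,0.0108,0,0,0,0],[1,-0.0224,0.0108,0,0,0,0],[1,-0.0224,0.0108,0,0,0,0]]' >/dev/null
python3 -m inch '[[1,-0.0224,0.0108,0,0,0,0],[1,-0.0224,0.0108,0,0,0,0],[1,-0.0224,0.0108,0,0,0,0],[1,-0.0112,0.0054,0,0,0,0],[1,0,0,0,0,0,0],[1,0,0,0,0,0,0],[1,0,0,0,0,0,0],[1,0,0,0,0,0,0]]'
python3 go.py .589 -.3605 .0374 -7.5
```

```text
t: 19.25
eef_pos: [0.5875, -0.3587, 0.1235]
eef_rot: [[0.13, 0.991, -0.001], [0.991, -0.13, 0.002], [0.001, -0.001, -1.0]]
wrist_force: [0.3, -0.2, -3.4]
finger_gap: 0.0245
grip_force: 79.1
t 19.25 turn z 0.02 then shift [-0.0017  0.0018  0.0861] pos [ 0.5875 -0.3587  0.1235] tilt [-0.0012  0.0016 -1.    ] gap 0.0245 j [-37.2  29.4  80.1   0.   70.6 -29.7]
```

```bash
python3 -m inch '[[1,-0.0012,0.001,0.018,0,0,0],[1,0,0,0.02,0,0,0],[1,0,0,0.02,0,0,0],[1,0,0,0.013,0,0,0],[1,0,0,0.006,0,0,0],[1,0,0,0.003,0,0,0],[1,0,0,0,0,0,0],[1,0,0,0,0,0,0]]'
python3 -m inch '[[1,0,0,0.001,0,0,0],[1,0,0,0.001,0,0,0],[1,0,0,0.001,0,0,0],[1,0,0,0,0,0,0],[1,0,0,0,0,0,0]]'
```

```text
t: 19.92
eef_pos: [0.5896, -0.3618, 0.0449]
eef_rot: [[0.13, 0.991, 0.001], [0.991, -0.13, -0.001], [-0.001, 0.002, -1.0]]
wrist_force: [0.4, -0.2, -3.0]
finger_gap: 0.0253
grip_force: 79.2
t: 20.33
eef_pos: [0.589, -0.3618, 0.0409]
eef_rot: [[0.131, 0.991, 0.0], [0.991, -0.131, 0.0], [0.0, 0.0, -1.0]]
wrist_force: [-1.0, 0.6, -3.8]
finger_gap: 0.0248
grip_force: 79.2
```

```bash
python3 -m inch '[[1,0.001,0,0.001,0,0,0],[1,0,0,0.001,0,0,0],[1,0,0,0.001,0,0,0],[1,0,0,0,0,0,0],[1,0,0,0,0,0,0]]'
python3 -m inch '[[1,0,0,0.001,0,0,0],[1,0,0,0,0,0,0],[1,0,0,0,0,0,0]]'
```

```text
t: 20.75
eef_pos: [0.5891, -0.3607, 0.0377]
eef_rot: [[0.131, 0.991, -0.0], [0.991, -0.131, 0.0], [0.0, -0.0, -1.0]]
wrist_force: [-1.1, -0.1, -2.7]
finger_gap: 0.0248
grip_force: 79.3
t: 21.0
eef_pos: [0.5892, -0.3608, 0.0375]
eef_rot: [[0.131, 0.991, 0.0], [0.991, -0.131, -0.0], [-0.0, 0.0, -1.0]]
wrist_force: [-1.0, 0.0, 1.6]
finger_gap: 0.0248
grip_force: 79.6
```

```bash
python3 -m inch '[[-1,0,0,0,0,0,0],[-1,0,0,0,0,0,0],[-1,0,0,0,0,0,0],[-1,0,0,0,0,0,0],[-1,0,0,0,0,0,0],[-1,0,0,-0.025,0,0,0],[-1,0,0,-0.03,0,0,0],[-1,0,0,-0.03,0,0,0]]'
python3 go.py .412 -.285 .12 -20
```

```text
t: 21.67
eef_pos: [0.5886, -0.3604, 0.1217]
eef_rot: [[0.131, 0.991, -0.002], [0.991, -0.131, 0.002], [0.001, -0.002, -1.0]]
wrist_force: [0.3, -0.8, -0.3]
finger_gap: 0.0855
grip_force: 0.0
t 21.67 turn z 12.48 then shift [ 0.0105 -0.1917  0.0021] pos [ 0.5886 -0.3604  0.1217] tilt [-0.0018  0.0015 -1.    ] gap 0.0855 j [-37.3  29.6  80.    0.   70.5 -29.7]
```

```bash
python3 -m inch '[[-1,0,0,0,0,0,6.24],[-1,0,0,0,0,0,6.24],[-1,0.001,-0.024,0,0,0,0],[-1,0.001,-0.024,0,0,0,0],[-1,0.001,-0.024,0,0,0,0],[-1,0.0015,-0.024,0,0,0,0],[-1,0.0015,-0.024,0,0,0,0],[-1,0.0015,-0.024,0,0,0,0]]' >/dev/null
python3 -m inch '[[-1,0.0015,-0.024,0,0,0,0],[-1,0.0015,-0.024,0,0,0,0],[-1,0,0,0,0,0,0],[-1,0,0,0,0,0,0],[-1,0,0,0,0,0,0],[-1,0,0,0,0,0,0]]' >/dev/null
python3 go.py .412 -.285 .014 -20
python3 wr.py bush .412 -.285 360
```

```text
t 22.83 turn z 0.01 then shift [ 0.0006 -0.0019  0.1081] pos [ 0.4134 -0.2861  0.1221] tilt [ 0.0015 -0.0011 -1.    ] gap 0.0855 j [-42.6  14.7 104.7   0.   60.5 -22.6]
0.045 0.055 1368 mid [ 0.4124 -0.2856  0.0494]
0.004 0.012 1944 mid [ 0.4121 -0.2832  0.0085]
```

View pics/w_bush.png

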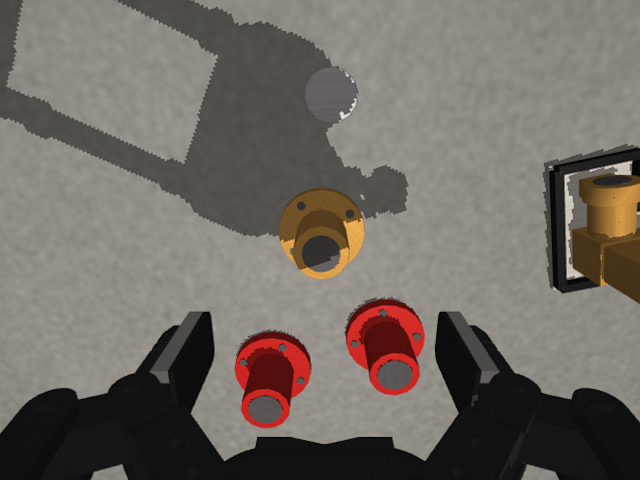

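The brass bush is at (321,240), centred between the fingers. The red ones (at about 385,345 and 270,380) are clear of the pads.

```bash
python3 -m inch '[[-1,0.0005,-0.0014,0.02,0,0,0],[-1,0,0,0.025,0,0,0],[-1,0,0,0.025,0,0,0],[-1,0,0,0.018,0,0,0],[-1,0,0,0.012,0,0,0],[-1,0,0,0.007,0,0,0],[-1,0,0,0,0,0,0],[-1,0,0,0,0,0,0]]'
python3 -m inch '[[1,0,0,0,0,0,0],[1,0,0,0,0,0,0],[1,0,0,0,0,0,0],[1,0,0,0,0,0,0],[1,0,0,0,0,0,0],[1,0,0,0,0,0,0],[1,0,0,0,0,0,0],[1,0,0,0,0,0,0]]' 80
python3 -m inch '[[1,0,0,0,0,0,0],[1,0,0,0,0,0,0]]'
python3 go.py .6494 .130 .12 -20
```

```text
t: 23.55
eef_pos: [0.4117, -0.2846, 0.0147]
eef_rot: [[0.342, 0.94, 0.0], [0.94, -0.342, 0.0], [0.0, -0.0, -1.0]]
wrist_force: [1.2, -0.2, 0.8]
finger_gap: 0.0857
grip_force: 0.0
t: 24.22
eef_pos: [0.4117, -0.2848, 0.0157]
eef_rot: [[0.342, 0.94, 0.002], [0.94, -0.342, -0.001], [-0.001, 0.002, -1.0]]
wrist_force: [-0.3, 1.0, 5.1]
finger_gap: 0.0323
grip_force: 78.9
t: 24.38
eef_pos: [0.4117, -0.2848, 0.0157]
eef_rot: [[0.342, 0.94, 0.002], [0.94, -0.342, -0.001], [-0.001, 0.002, -1.0]]
wrist_force: [0.6, 0.6, 5.9]
finger_gap: 0.032
grip_force: 78.9
t 24.38 turn z -0.0 then shift [ 0.471   0.0817 -0.1044] pos [ 0.4117 -0.2848  0.0157] tilt [ 0.0017 -0.0012 -1.    ] gap 0.032 j [-42.6  22.3 112.5   0.   45.1 -22.7]
```

```bash
python3 -m inch '[[1,0,0,-0.015,0,0,0],[1,0,0,-0.022,0,0,0],[1,0,0,-0.022,0,0,0],[1,0,0,-0.022,0,0,0],[1,0,0,-0.022,0,0,0],[1,0,0,0,0,0,0],[1,0.0105,0.0019,0,0,0,0],[1,0.0235,0.0041,0,0,0,0]]'
python3 -m inch '[[1,0.0235,0.0041,0,0,0,0],[1,0.0235,0.0041,0,0,0,0],[1,0.0235,0.0041,0,0,0,0],[1,0.0235,0.0041,0,0,0,0],[1,0.0235,0.0041,0,0,0,0],[1,0.0235,0.0041,0,0,0,0],[1,0.0235,0.0041,0,0,0,0],[1,0.0235,0.0041,0,0,0,0]]' >/dev/null
python3 -m inch '[[1,0.0235,0.0041,0,0,0,0],[1,0.0235,0.0041,0,0,0,0],[1,0.0235,0.0041,0,0,0,0],[1,0.0235,0.0041,0,0,0,0],[1,0.0235,0.0041,0,0,0,0],[1,0.0235,0.0041,0,0,0,0],[1,0.0235,0.0041,0,0,0,0],[1,0.0235,0.0041,0,0,0,0]]' >/dev/null
python3 -m inch '[[1,0.0235,0.0041,0,0,0,0],[1,0.0235,0.0041,0,0,0,0],[1,0.0120,0.0021,0,0,0,0],[1,0,0,0,0,0,0],[1,0,0,0,0,0,0],[1,0,0,0,0,0,0],[1,0,0,0,0,0,0]]'
python3 go.py .6494 .130 .0207 -20
```

```text
t: 25.05
eef_pos: [0.4273, -0.2549, 0.1166]
eef_rot: [[0.345, 0.939, -0.002], [0.939, -0.345, 0.0], [-0.001, -0.002, -1.0]]
wrist_force: [0.9, 1.3, -3.6]
finger_gap: 0.0324
grip_force: 79.8
t: 26.97
eef_pos: [0.6474, 0.1273, 0.1172]
eef_rot: [[0.343, 0.939, -0.002], [0.939, -0.343, -0.001], [-0.001, -0.002, -1.0]]
wrist_force: [-0.5, -0.8, -2.6]
finger_gap: 0.0322
grip_force: 79.8
t 26.97 turn z -0.05 then shift [0.0034 0.0011 0.0965] pos [0.6474 0.1273 0.1172] tilt [-1.9e-03 -7.0e-04 -1.0e+00] gap 0.0322 j [ 5.1 27.4 84.7 -0.  68.  25.2]
```

```bash
python3 -m inch '[[1,0.002,0,0.018,0,0,0],[1,0,0,0.022,0,0,0],[1,0,0,0.022,0,0,0],[1,0,0,0.016,0,0,0],[1,0,0,0.008,0,0,0],[1,0,0,0.004,0,0,0],[1,0,0,0,0,0,0],[1,0,0,0,0,0,0]]'
python3 -m inch '[[1,0,0,0.001,0,0,0],[1,0,0,0.001,0,0,0],[1,0,0,0.001,0,0,0],[1,0,0,0,0,0,0],[1,0,0,0,0,0,0]]'
```

```text
t: 27.63
eef_pos: [0.6499, 0.13, 0.0288]
eef_rot: [[0.342, 0.94, 0.002], [0.94, -0.342, 0.0], [0.001, 0.002, -1.0]]
wrist_force: [0.4, 0.5, -2.9]
finger_gap: 0.0322
grip_force: 79.8
t: 28.05
eef_pos: [0.6492, 0.1304, 0.025]
eef_rot: [[0.342, 0.94, 0.0], [0.94, -0.342, 0.0], [0.0, 0.0, -1.0]]
wrist_force: [0.9, -0.3, -2.7]
finger_gap: 0.0326
grip_force: 79.8
```

```bash
python3 -m inch '[[1,0,0,0.001,0,0,0],[1,0,0,0.001,0,0,0],[1,0,0,0.001,0,0,0],[1,0,0,0,0,0,0],[1,0,0,0,0,0,0]]'
python3 -m inch '[[1,0,0,0.001,0,0,0],[1,0,0,0.001,0,0,0],[1,0,0,0,0,0,0],[1,0,0,0,0,0,0]]'
```

```text
t: 28.47
eef_pos: [0.649, 0.1303, 0.0216]
eef_rot: [[0.342, 0.94, -0.0], [0.94, -0.342, 0.0], [-0.0, -0.0, -1.0]]
wrist_force: [0.1, -0.2, -3.8]
finger_gap: 0.0325
grip_force: 79.8
t: 28.8
eef_pos: [0.6493, 0.1303, 0.0208]
eef_rot: [[0.342, 0.94, 0.001], [0.94, -0.342, 0.0], [0.0, 0.001, -1.0]]
wrist_force: [-2.1, -0.1, 4.3]
finger_gap: 0.0321
grip_force: 80.6
```

The bush is in contact with the floor. I release it, rise, back the arm away, and check everything.

```bash
python3 -m inch '[[-1,0,0,0,0,0,0],[-1,0,0,0,0,0,0],[-1,0,0,0,0,0,0],[-1,0,0,0,0,0,0],[-1,0,0,0,0,0,0],[-1,0,0,-0.03,0,0,0],[-1,0,0,-0.04,0,0,0],[-1,0,0,-0.04,0,0,0]]' >/dev/null
python3 -m inch '[[-1,0,-0.03,-0.03,0,0,0],[-1,0,-0.03,-0.03,0,0,0],[-1,0,-0.03,-0.02,0,0,0],[-1,0,-0.03,0,0,0,0],[-1,0,-0.03,0,0,0,0],[-1,0,-0.03,0,0,0,0],[-1,0,-0.03,0,0,0,0],[-1,0,0,0,0,0,0]]'
cat > chk.py <<'E'
from fit import *
for n in('top','side'):
    c=manip.get_calibration(n); im,d=manip.read_camera(n); P=cloud(d,c); cv2.imwrite(f'pics/{n}_end.png',im); np.savez(n+'1.npz',P=P,d=d,im=im)
    dm=manip.masks_of('driver',n)
    if dm: print('driver',np.median(P[dm[0]['pixels']&(d>0)],0).round(3))
    br=im[...,2].astype(int)-im[...,0]>25
    for s,x,y,z0,z1,sym in [('tee',.64,-.0985,.022,.045,360),('elbow',.589,-.361,.022,.045,360),('nut',.58,.368,.03,.055,60),('bush',.649,.13,.009,.025,10),('tin',.447,-.204,.03,.05,10)]:
        q=P[(d>0)&(np.hypot(P[...,0]-x,P[...,1]-y)<.07)&(P[...,2]>z0)&(P[...,2]<z1)]
        a=P[(d>0)&(np.hypot(P[...,0]-x,P[...,1]-y)<.05)]
        if len(q)>20: p,an,i=fit(s,q,sym); print(n,s,p.round(4),round(an,1),round(i,2),'ztop',np.percentile(a[:,2],98).round(3))
a=cv2.imread('pics/top_end.png')[130:350,100:520]; b=cv2.imread('pics/side_end.png')[80:420,180:460]
cv2.imwrite('pics/end.png',np.hstack([cv2.resize(a,(500,262)),cv2.resize(np.vstack([b]),(216,262))]))
cv2.imwrite('pics/end_t.png',cv2.resize(a,(798,418),interpolation=cv2.INTER_CUBIC))
E
python3 chk.py
```

```text
t: 30.13
eef_pos: [0.4467, 0.2028, 0.2088]
eef_rot: [[0.34, 0.941, -0.005], [0.941, -0.34, 0.001], [-0.001, -0.005, -1.0]]
wrist_force: [-0.0, -0.3, 0.3]
finger_gap: 0.0857
grip_force: 0.0
driver [ 0.778 -0.025  0.022]
top tee [ 0.6404 -0.0963] 14.7 0.66 ztop 0.08
top elbow [ 0.5885 -0.3586] 352.0 0.62 ztop 0.08
top bush [0.6364 0.1269] 6.4 0.35 ztop 0.058
top tin [ 0.447  -0.2026] 5.3 0.92 ztop 0.041
driver [ 0.78  -0.042  0.02 ]
side tee [ 0.6412 -0.1033] 16.4 0.55 ztop 0.079
side elbow [ 0.5894 -0.3656] 351.8 0.49 ztop 0.078
side nut [0.5806 0.3649] 28.7 0.58 ztop 0.039
side bush [0.6492 0.1119] 2.6 0.46 ztop 0.055
side tin [ 0.4476 -0.2079] 3.9 0.93 ztop 0.04
```

View pics/end_t.png

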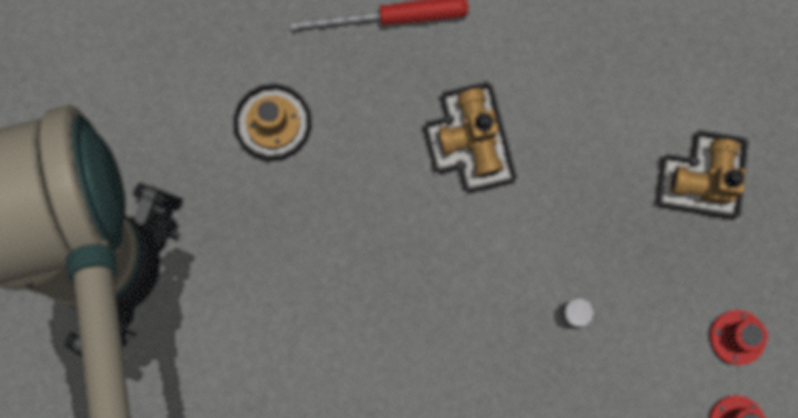

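View pics/side_end.png

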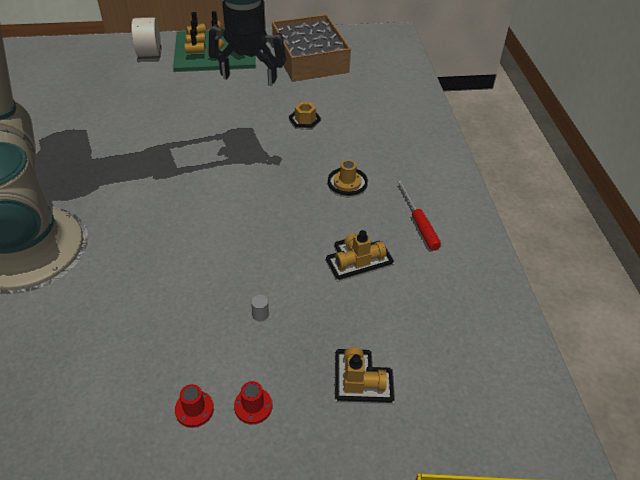

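The top and side views show all four fittings seated inside their rims. The tops are at expected height (nut 39 mm, bush 55 mm), and the tin and driver have not moved. The arm is clear, so I hand in the job.

```bash
python3 -c "
from plant import manip
print(manip.close_job())"
```

```text
the job is handed in; nothing more can be done
None
```

I handed in the job at about 30 s of the 112 s: the tee, elbow, nut and brass bush were each set down gently in their own nests, and the tin and screwdriver did not move; `close_job()` gave no verdict.

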